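# Fit the pivot pin of a swing-arm rail

## Robot

A 6-joint arm with a two-finger parallel gripper is mounted at the origin on the work surface; the furniture and walls round the work are solid. World frame = base frame: x ahead of the robot, y to its left, z up, the work surface at z = 0. Lengths are in m, angles in rad, forces in N, time in s.
With the tool pointing down it reaches from about 0.325 to 0.875 m from the base axis. Payload 4.4 kg.
Tool frame: the origin (TCP) lies at the very end of the fingers, on their centre line; the grasp point (between the pads) lies 19 mm behind it; z points along the fingers, y is the line along which they close (so a half turn about z gives the same grasp; the last joint's range is limited). The gripper opens to 85 mm and grips with 20 to 120 N. Pads are 22 mm wide; open, the fingers measure 114 mm over their backs; the gripper's body (76 mm by 85 mm) begins 54 mm behind the grasp point. The pads swing forward as they close: fully open they stand 13 mm farther back than shut.
Start: joints at [-1.292, 0.207, 1.542, -0, 1.393, -0.15], TCP at [0.24, -0.523, 0.231] pointing down, gripper open.
Joint ranges: [-2.73, 2.73], [-0.86, 2.22], [0.23, 2.46], [-1.11, 4.25], [0.08, 2.63], [-2.82, 2.82]. Speed limits (rad/s): [2.79, 2.79, 3.14, 3.14, 3.14, 3.14].

## Interface

Orientations are given as [roll, pitch, yaw] about the fixed x, y, z axes, in that order (R = Rz(yaw) Ry(pitch) Rx(roll)).
In Python, from cell import ctrl, imaging, finish_job gives the robot as it stands. The module is installed in compiled form; this text tells all that it offers.
- The arm moves only by the tool step_arm, never from a script. Its argument "steps" is one flat list of numbers, 7 for each row, row after row: the opening, from 0 (shut) to 1 (fully open), then the shift along the tool's x, y, z in mm, then the turn, a rotation vector about the tool's x, y, z in degrees. A call has 1 to 10 rows; each row shifts and turns the commanded pose from where the row before left it, along the tool's axes as they then stand; what a row does not reach is not made up. A row lasts 1/8 s, in which the tool goes at most 62.5 mm and 10.7 degrees, less where a joint would pass 70% of its speed; a pose out of reach is approached as far as the arm can. A call is refused whole if a number of a shift passes 62.5 or a number of a turn 10.7, either way. A call with a gripper value outside its range is refused whole. The fingers move at their own pace and stop on an object; the grip force is fixed at half the most. Time passes only in rows, so rows that do not move let the fingers close. It gives the time, the measured TCP pose, the force, the opening and the grip force at its end, in the units of the state.
- ctrl.observe(): the state, without advancing time (a new reading comes with each control period).
- imaging.capture(name): name is "scene" or "top" or "wrist"; returns (picture, depth): 420x560x3 uint8, red, green, blue; 420x560 float32, m along the optical axis (not along the pixel's ray), 0 where there is no reading.
- imaging.camera_model(name): a dict with "mtx" (3x3 intrinsics, pixels), "extrinsics" (4x4, takes a point from camera to world coordinates); the wrist camera has in their place "T_tool_cam" (4x4, takes a point from camera to tool coordinates, whose origin is the TCP and whose axes are the flange's). Camera axes: x right, y down, z forward; pixel columns grow to the right and rows downward; lengths in m; the calibration is good to about 2 mm. A picture is of the moment at which its call begins: read the wrist's pose just before it. camera_model takes no time and is no camera call.
- finish_job(): hands the job in; it is judged then, once.
Trained networks look in the newest picture that a camera, given by its name, has taken for a name from the list of things; names that differ only in an ending like _2 or _b are one class to them, and where a whole thing is asked for, a point or a joint stands for the part that bears it (a point fixed in the world has none). Each returns a list of dicts, best first, with "score" (0 to 1); they miss things now and then, are a little off and sometimes report something else, mostly with a low value. They report only what shows in the picture. A call takes as long as a camera call.
- imaging.outline_of(camera, query): "mask" (420x560 bool, what is visible of it) and "rect" ([centre column, centre row, width, height] in pixels, round what is visible of it).
The state is a dict: "time_s": time; "qpos": joint angles; "dq": joint speeds; "tau": joint torques, N m; "position": TCP position; "tcp_rot": TCP orientation; "ft_force": force on the tool from outside, world axes, zero at the start; "ft_torque": the same for the moment, N m; "finger_gap": finger opening in m; "grasp_force": force on a finger pad.
Only numpy, scipy, OpenCV 4.12 (cv2) and the standard library are available. Lean on these libraries where they do the work, as an engineer would, in place of code of your own. Each camera call takes 0.05 s, during which the arm holds its last target. There are 200 camera calls.

## Task

Take the steel pin out of its wooden holder and fit it as the pivot of the swing-arm rail: thread it straight down through the upper ear of the fork, the eye of the arm and the lower ear, then press it past the spring catch until its collar sits flush on the upper ear, and let go. The fork can sit anywhere along its slot, so feel for the hole gently and never force the pin; leave the glass, the spice jar and the metal dish where they stand.

Things in the scene. Friction and masses are not known exactly. Their poses are not given: they have to be found in the camera images.
- pin_grip (a point): Centre of the black grip of the loose steel pin (about 65 g). The grip is a square block 20 x 20 mm, 34 mm tall; x and y axes are normal to its flat sides, z is the pin's axis, up. 29 mm below is the flat underside of the pin's collar (24 mm diameter, 4 mm thick). The pin starts upright in its holder.
- pin_nose (a point): Lower end of the pin, on its axis, 101 mm below the centre of the grip; axes as pin_grip. From the collar's underside a round shaft 12 mm in diameter runs 72 mm down to here; its last 7 mm taper to a flat nose 10 mm in diameter.
- holder: Fixed plain wooden block 66 x 66 mm, 80 mm high, with a 17 mm hole down its middle in which the pin stands, collar on the block's top; origin at the centre of its underside.
- rail: Swing-arm rail: steel stand fixed to the worktop, 130 mm high; origin on the worktop under the slot's -y end, z up. Its fork, two level ears 12 mm thick (44 mm along x, 64 mm along y) with a 26 mm gap, is bolted tight to the post on the +x side through a slot along y. Each ear has a vertical 14 mm hole in its middle, on one axis.
- slot_end (a point): Point of the stand level with the upper ear's top face (130 mm up), at the slot's -y end; axes as rail. The fork does not move, but its holes lie at x = 0 and anywhere from y = +4 to +36 mm from here; this offset is not measured. The upper hole's rim is slightly bevelled.
- eye_level (a point): Point 25 mm below slot_end, level with the middle of the arm's eye, between the ears. The arm is a bar 250 mm long along +y; its eye, a block 20 mm thick with a 15 mm hole, is in line with the ears' holes save that it is loose by up to 1.5 mm along x; a push of 1 to 2 N shifts it.
- catch_level (a point): Point 44 mm below slot_end, level with a round-nosed spring catch half-way down the lower ear's hole, which stands about 3 mm into the pin's way. The pin's own weight does not pass it: pressing the nose past it and the shaft along it takes roughly 3 to 12 N down.
- glass: Empty drinking glass, 81 mm wide, 91 mm high, standing on the worktop; origin at the centre of its underside. Leave alone.
- spice_jar: Spice jar with a black cap, 40 mm wide, 105 mm high; origin at the centre of its underside. Leave alone.
- salt_dish: Small metal dish on a foot, 68 mm wide, 46 mm high; origin at the centre of its underside. Leave alone.

How it is judged:
On the way, in this order (a step that is already met when the one before it is completed fails the run):
1. the pin is lifted out of its holder (height (world z) of pin_grip above 0.2 m), for 0.1 s.
2. the upright pin's nose has entered the upper ear (z of pin_grip in the frame of slot_end below 0.094 m and x of pin_grip in the frame of slot_end between -0.006 and 0.006 m and y of pin_grip in the frame of slot_end between -0.001 and 0.041 m), for 0.1 s.
At the end, for the whole second after the job is handed in: The pin stands upright (within 5 degrees) through both ears and the arm's eye, its collar within 3 mm of flush on the upper ear, at the fork's hole (within 6 mm of the slot's line and no more than 41 mm along it from its end), released (z of pin_grip in the frame of slot_end between 0.026 and 0.032 m and x of pin_grip in the frame of slot_end between -0.006 and 0.006 m and y of pin_grip in the frame of slot_end between -0.001 and 0.041 m and angle between pin_grip's own z axis and vertical below 0.09 rad and contact force between the fingers and anything else below 0.2 N); the robot touches nothing.
It fails at once if the rail is pushed hard: its contact forces, side loads in the holes included, add up to more than 50 N (contact force between rail and anything else above 50 N).
It fails at once if the glass is moved by more than 20 mm (distance of glass from where it was at the start of the episode above 0.02 m).
It fails at once if the spice jar is moved by more than 20 mm (distance of spice_jar from where it was at the start of the episode above 0.02 m).
It fails at once if the metal dish is moved by more than 20 mm (distance of salt_dish from where it was at the start of the episode above 0.02 m).
It also fails if it takes over 64 s, if anything falls off the work surface, if the arm or the gripper's body presses on something with over 40 N, if the wrist force passes 120 N, or if a joint passes its speed limit or range.

## Working session

There is one attempt and no reset: what is moved stays moved. The work goes in short steps, Python scripts to look and compute and a tool call to move; the robot and the scene stay as the last step left them, time stands still between calls to the robot, and variables do not carry over. Pictures are saved under pics/ and viewed, at most 10 in all, crops included, and the job is handed in when it is done.

Besides the shell and the picture viewer there is one more tool, called after ">>>" in YAML: its name, and indented under it one key for each argument. step_arm: Moves the arm, as the interface text tells. Its arguments: {"type":"object","properties":{"steps":{"type":"array"}},"required":["steps"]}

```bash
mkdir -p pics; cat > h.py <<'E'
import numpy as np,cv2
from cell import ctrl,imaging
from scipy.spatial.transform import Rotation as R
def tool():
    s=ctrl.observe();T=np.eye(4);T[:3,3]=s["position"];T[:3,:3]=R.from_euler('xyz',s["tcp_rot"]).as_matrix();return T
def cap(n):
    m=imaging.camera_model(n)
    E=tool()@m["T_tool_cam"] if n=="wrist" else m["extrinsics"]
    p,d=imaging.capture(n);return p,d,np.array(m["mtx"]),np.array(E)
def cloud(d,K,E):
    v,u=np.mgrid[:420,:560];P=np.stack([(u-K[0,2])/K[0,0]*d,(v-K[1,2])/K[1,1]*d,d,np.ones_like(d)],-1)@E.T
    P=P[...,:3];P[d==0]=np.nan;return P
def save(n,p): cv2.imwrite(f"pics/{n}.png",p[...,::-1])
E
python3 - <<'E'
from h import *
np.set_printoptions(precision=4,suppress=True)
print(ctrl.observe())
ims=[]
for n in("scene","top"):
    p,d,K,E=cap(n);P=cloud(d,K,E);np.save(n,P);np.save(n+"p",p);save(n,p)
    print(n,E[:3,3],E[:3,2])
    for q in("pin_grip","holder","rail","glass","spice_jar","salt_dish"):
        for r in imaging.outline_of(n,q)[:2]:
            X=P[r["mask"]];X=X[~np.isnan(X[:,0])]
            print(q,round(r["score"],2),np.round(r["rect"]),np.percentile(X,[3,50,97],axis=0).round(3).tolist() if len(X) else None)
E
```

```text
{'time_s': 0.0, 'qpos': array([-1.2915,  0.2074,  1.543 ,  0.    ,  1.3935, -0.1505]), 'dq': array([ 0.0013, -0.0007, -0.0011, -0.0004, -0.0007,  0.001 ]), 'tau': array([  0.0007, -38.3031, -29.1596,  -0.0002,   0.0105,   0.    ]), 'position': array([ 0.2394, -0.522 ,  0.2301]), 'tcp_rot': array([-3.1393, -0.0004,  0.4298]), 'ft_force': array([-0.5701,  0.2415, -0.5036]), 'ft_torque': array([ 0.0196, -0.0112, -0.0172]), 'grasp_force': 0.0, 'finger_gap': 0.08516319955809673}
scene [-0.2545  0.6208  0.5915] [ 0.6934 -0.5931 -0.4092]
pin_grip 0.5 [316. 212.   8.  21.] [[0.492, -0.156, 0.078], [0.498, -0.144, 0.104], [0.511, -0.137, 0.124]]
holder 0.72 [319. 237.  41.  41.] [[0.467, -0.176, 0.001], [0.476, -0.127, 0.047], [0.534, -0.113, 0.079]]
rail 0.6 [180. 246. 128.  82.] [[0.515, 0.035, 0.0], [0.57, 0.106, 0.097], [0.638, 0.343, 0.133]]
glass 0.9 [256. 208.  30.  40.] [[0.676, -0.159, 0.004], [0.694, -0.109, 0.061], [0.753, -0.084, 0.088]]
spice_jar 0.64 [274. 282.  18.  54.] [[0.368, 0.073, 0.003], [0.375, 0.095, 0.062], [0.399, 0.105, 0.104]]
top [ 0.3718 -0.1045  1.1722] [ 0.1626  0.0212 -0.9865]
pin_grip 0.62 [313. 231.  11.  14.] [[0.493, -0.157, 0.088], [0.501, -0.148, 0.124], [0.512, -0.139, 0.128]]
pin_grip 0.32 [171. 197. 146.  59.] [[0.527, 0.037, 0.008], [0.588, 0.09, 0.109], [0.67, 0.319, 0.134]]
holder 0.8 [310. 234.  33.  30.] [[0.47, -0.18, 0.018], [0.499, -0.148, 0.079], [0.536, -0.117, 0.085]]
rail 0.58 [170. 195. 147.  55.] [[0.528, 0.037, -0.0], [0.586, 0.096, 0.107], [0.673, 0.333, 0.133]]
glass 0.9 [303. 150.  34.  37.] [[0.679, -0.156, 0.007], [0.729, -0.122, 0.034], [0.753, -0.087, 0.09]]
spice_jar 0.8 [212. 282.  25.  21.] [[0.37, 0.065, 0.002], [0.388, 0.079, 0.103], [0.407, 0.103, 0.107]]
salt_dish 0.74 [360. 174.  29.  31.] [[0.637, -0.289, 0.004], [0.666, -0.262, 0.033], [0.694, -0.234, 0.045]]
```

```bash
python3 - <<'E'
from h import *
p=np.load("topp.npy");q=np.load("scenep.npy")
a=cv2.resize(p[130:310,90:390],(800,480),interpolation=cv2.INTER_CUBIC);save("topc",a)
P=np.load("top.npy")
# grip top
m=(abs(P[...,2]-.127)<.006)&(abs(P[...,0]-.503)<.03)&(abs(P[...,1]+.148)<.03);X=P[m];print(len(X),X.mean(0),cv2.minAreaRect((X[:,:2]*1000).astype(np.float32)))
m=(abs(P[...,2]-.081)<.006)&(abs(P[...,0]-.503)<.06)&(abs(P[...,1]+.148)<.06);X=P[m];print(len(X),X.mean(0),cv2.minAreaRect((X[:,:2]*1000).astype(np.float32)))
m=(abs(P[...,2]-.13)<.007)&(abs(P[...,0]-.6)<.1)&(abs(P[...,1]-.1)<.1);X=P[m];print(len(X),X.mean(0),cv2.minAreaRect((X[:,:2]*1000).astype(np.float32)))
m=(abs(P[...,2]-.105)<.012)&(abs(P[...,0]-.6)<.1)&(P[...,1]>.14)&(P[...,1]<.4);X=P[m];print(len(X),X.mean(0),cv2.minAreaRect((X[:,:2]*1000).astype(np.float32)))
E
```

```text
72 [ 0.50295424 -0.14878878  0.12469439] ((502.9973449707031, -148.7009735107422), (19.229963302612305, 19.073122024536133), 72.47340393066406)
681 [ 0.50261408 -0.148849    0.0791622 ] ((503.4497985839844, -149.01083374023438), (65.8888931274414, 66.6786880493164), 82.75533294677734)
961 [0.59017149 0.10005737 0.1297174 ] ((594.4456787109375, 90.55068969726562), (90.01087951660156, 88.64541625976562), 10.759395599365234)
511 [0.54162917 0.24875132 0.10918431] ((547.0510864257812, 240.18313598632812), (50.74118423461914, 234.31556701660156), 21.464277267456055)
```

View pics/topc.png

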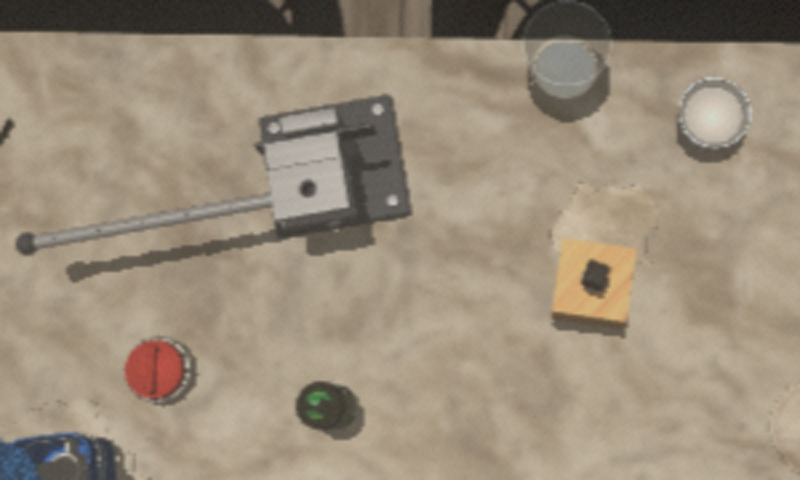

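View pics/scene.png

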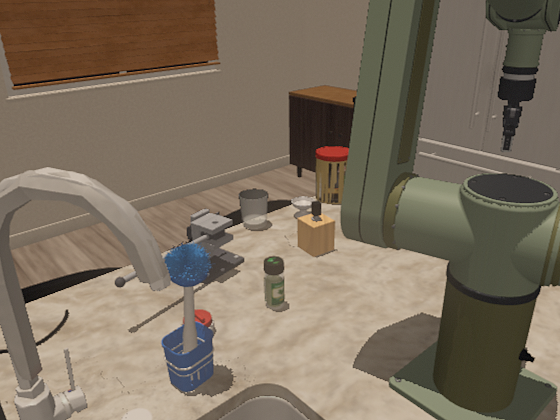

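>>> step_arm:
  steps: [1,0,0,0,0,0,-9.4,1,0,0,0,0,0,-9.4,1,0,0,0,0,0,-9.4,1,0,0,0,0,0,-9.4,1,0,0,0,0,0,-9.4]

```text
time_s: 1.32
position: [0.2396, -0.5227, 0.2313]
tcp_rot: [3.142, 0.0, 1.255]
ft_force: [0.0, -0.6, 0.0]
finger_gap: 0.0854
grasp_force: 0.0
```

>>> step_arm:
  steps: [1,43.5,13,0,0,0,0,1,43.5,13,0,0,0,0,1,43.5,13,0,0,0,0,1,43.5,13,0,0,0,0,1,43.5,13,0,0,0,0,1,43.5,13,0,0,0,0,1,43.5,13,0,0,0,0,1,43.5,13,0,0,0,0,1,43.5,13,0,0,0,0,1,43.5,13,0,0,0,0]

```text
time_s: 2.58
position: [0.5009, -0.1496, 0.2316]
tcp_rot: [3.141, 0.0, 1.25]
ft_force: [0.0, -0.5, 0.1]
finger_gap: 0.0853
grasp_force: 0.0
```

>>> step_arm:
  steps: [1,0,0,0,0,0,0,1,0,0,0,0,0,0]

```text
time_s: 2.82
position: [0.4999, -0.151, 0.2312]
tcp_rot: [-3.141, 0.001, 1.251]
ft_force: [-0.2, -0.9, -1.2]
finger_gap: 0.0852
grasp_force: 0.0
```

```bash
python3 - <<'E'
from h import *
np.set_printoptions(precision=4,suppress=True)
p,d,K,E=cap("wrist");P=cloud(d,K,E);np.save("w",P);save("w1",p)
print(ctrl.observe()["qpos"],E[:3,3],E[:3,2],tool())
m=(abs(P[...,2]-.127)<.006)&(abs(P[...,0]-.503)<.03)&(abs(P[...,1]+.148)<.03);X=P[m];print(len(X),X.mean(0),cv2.minAreaRect((X[:,:2]*1000).astype(np.float32)))
m=(abs(P[...,2]-.081)<.006)&(abs(P[...,0]-.503)<.06)&(abs(P[...,1]+.148)<.06);X=P[m];print(len(X),X.mean(0),cv2.minAreaRect((X[:,:2]*1000).astype(np.float32)))
# hole in top view
m=imaging.camera_model("top");K=np.array(m["mtx"]);E=np.array(m["extrinsics"])
r=E[:3,:3]@np.linalg.inv(K)@[205.5,200.5,1];print("hole",E[:3,3]+r*(.13-E[2,3])/r[2])
for q in("pin_grip",):
  for r in imaging.outline_of("wrist",q)[:2]: print(r["score"],r["rect"],cv2.minAreaRect(np.argwhere(r["mask"])[:,::-1].astype(np.float32)))
E
```

```text
[-0.4599  0.0944  1.67   -0.0005  1.3774 -0.1385] [ 0.5219 -0.0853  0.3739] [-0.0857 -0.259  -0.9621] [[ 0.3158  0.9488 -0.0004  0.4997]
 [ 0.9488 -0.3158 -0.0003 -0.1515]
 [-0.0004 -0.0003 -1.      0.2312]
 [ 0.      0.      0.      1.    ]]
622 [ 0.5047 -0.148   0.1257] ((504.2962951660156, -148.3029022216797), (19.25116729736328, 19.26411247253418), 72.19371032714844)
4524 [ 0.5052 -0.1463  0.0802] ((504.4173889160156, -149.11959838867188), (66.46855163574219, 66.1346664428711), 82.88198852539062)
hole [0.5704 0.0975 0.13  ]
0.77 [284.2, 200.1, 32.0, 35.6] ((285.0, 200.0), (36.0, 26.0), 90.0)
```

View pics/w1.png

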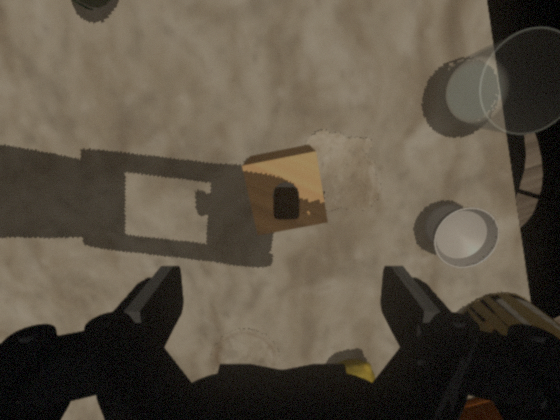

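>>> step_arm:
  steps: [1,4,3,20,0,0,0,1,0,0,30,0,0,0,1,0,0,30,0,0,0,1,0,0,25,0,0,0,1,0,0,20,0,0,0,1,0,0,13,0,0,0,1,0,0,0,0,0,0,1,0,0,0,0,0,0]

```text
time_s: 3.92
position: [0.5048, -0.1486, 0.0942]
tcp_rot: [3.14, 0.0, 1.25]
ft_force: [-0.6, 0.5, 0.0]
finger_gap: 0.0855
grasp_force: 0.0
```

>>> step_arm:
  steps: [0,0,0,0,0,0,0,0,0,0,0,0,0,0,0,0,0,0,0,0,0,0,0,0,0,0,0,0,0,0,0,0,0,0,0,0,0,0,0,0,0,0,0,0,0,0,0,0,0]

```text
time_s: 4.8
position: [0.5045, -0.1481, 0.0936]
tcp_rot: [3.141, -0.0, 1.25]
ft_force: [-0.2, -0.2, 2.4]
finger_gap: 0.0191
grasp_force: 58.6
```

>>> step_arm:
  steps: [0,0,0,-10,0,0,0,0,0,0,-25,0,0,0,0,0,0,-25,0,0,0,0,0,0,-25,0,0,0,0,0,0,-25,0,0,0,0,0,0,-25,0,0,0,0,0,0,-15,0,0,0,0,0,0,0,0,0,0]

```text
time_s: 5.8
position: [0.5048, -0.1483, 0.2445]
tcp_rot: [3.139, 0.0, 1.25]
ft_force: [-0.0, 0.8, -0.8]
finger_gap: 0.0191
grasp_force: 58.8
```

>>> step_arm:
  steps: [0,15,0,0,0,0,0,0,30,-2,0,0,0,0,0,32,-2,0,0,0,0,0,32,-2,0,0,0,0,0,32,-2,0,0,0,0,0,30,-2,0,0,0,0,0,15,-2,0,0,0,0,0,8,0,0,0,0,0,0,0,0,0,0,0,0,0,0,0,0,0,0,0]

```text
time_s: 7.05
position: [0.5539, 0.0391, 0.2432]
tcp_rot: [-3.141, 0.0, 1.249]
ft_force: [-0.2, 0.4, -1.2]
finger_gap: 0.0192
grasp_force: 58.8
```

```bash
python3 - <<'E'
from h import *
np.set_printoptions(precision=4,suppress=True)
s=ctrl.observe();print(s["position"],s["tcp_rot"],s["ft_force"],s["ft_torque"])
p,d,K,E=cap("wrist");P=cloud(d,K,E);np.savez("w2",P=P,p=p,K=K,E=E);save("w2",p)
m=(abs(P[...,2]-.13)<.003);X=P[m];print(len(X),cv2.minAreaRect((X[:,:2]*1000).astype(np.float32)))
for q in("pin_grip","rail"):
  for r in imaging.outline_of("wrist",q)[:2]: print(q,r["score"],r["rect"])
E
```

```text
[0.5539 0.0391 0.2432] [-3.1415  0.0005  1.2491] [-0.2257  0.3666 -1.1767] [0.0108 0.0373 0.028 ]
8118 ((593.8892822265625, 101.23016357421875), (88.3220443725586, 67.263916015625), 11.455010414123535)
pin_grip 0.72 [281.3, 272.9, 52.8, 114.5]
rail 0.64 [297.1, 94.9, 193.1, 188.5]
```

View pics/w2.png

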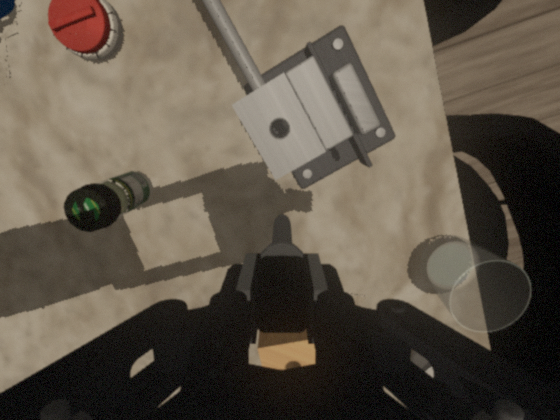

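```bash
python3 - <<'E'
from h import *
np.set_printoptions(precision=4,suppress=True)
z=np.load("w2.npz");P,p,K,E=[z[k] for k in("P","p","K","E")]
def ray(u,v,h):
    r=E[:3,:3]@np.linalg.inv(K)@[u,v,1];return E[:3,3]+r*(h-E[2,3])/r[2]
g=cv2.cvtColor(p,cv2.COLOR_RGB2GRAY)
m=(g[107:147,260:300]<90).astype(np.uint8);n,l,st,c=cv2.connectedComponentsWithStats(m);k=l[20,20];print(st,c+[260,107],k)
u,v=c[k]+[260,107];H=ray(u,v,.13);print("hole",H)
# ear edges
e=(abs(P[...,2]-.13)<.003)
pts=P[e][:,:2]*1000;a=np.deg2rad(11.2);Rm=np.array([[np.cos(a),np.sin(a)],[-np.sin(a),np.cos(a)]])
q=pts@Rm.T;print("rail-frame extents",np.percentile(q,[.2,99.8],axis=0),"hole",Rm@H[:2]*1000)
# shaft
s=(P[...,2]>.15)&(P[...,2]<.235)&(np.hypot(P[...,0]-.554,P[...,1]-.039)<.02)
X=P[s]
for a in np.arange(.15,.235,.01):
    Y=X[(X[:,2]>=a)&(X[:,2]<a+.01)];print(round(a,2),len(Y),Y.mean(0) if len(Y) else'',(Y@[.9488,-.3158,0]).min() if len(Y) else'',(Y@[.9488,-.3158,0]).max() if len(Y) else'', (Y@[.3158,.9488,0]).max() if len(Y) else'')
print("tcp tool xy",[.5539*.3158+.0391*.9488,.5539*.9488-.0391*.3158])
c=cv2.resize(p[80:290,200:360],(640,840)[::1],interpolation=cv2.INTER_CUBIC);save("w2c",cv2.resize(c,(457,600)))
E
```

```text
[[   0    0   40   40 1327]
 [  10   12   19   19  273]] [[279.5426 126.1959]
 [279.293  127.978 ]] 1
hole [0.5721 0.0985 0.13  ]
rail-frame extents [[558.2724 -46.5129]
 [645.9217  17.347 ]] hole [580.3152 -14.5249]
0.15 3 [0.5552 0.0427 0.1584] 0.512330493000158 0.5144520194998898 0.2160572050045078
0.16 48 [0.5555 0.0424 0.166 ] 0.5075500069377595 0.5192669244836668 0.21721215900754118
0.17 79 [0.5551 0.0426 0.175 ] 0.5076473094621172 0.5191373753438085 0.21729935452023447
0.18 84 [0.5555 0.0425 0.1852] 0.5079629102941671 0.5194738236632545 0.21723224484115833
0.19 100 [0.5553 0.0425 0.1951] 0.5075505678224758 0.5192658451814162 0.2172444119680568
0.2 111 [0.5555 0.0427 0.2051] 0.5078153471144191 0.5189649490008584 0.21750603978293814
0.21 39 [0.5555 0.0432 0.2121] 0.508651006410599 0.5181404653727625 0.217165890015743
0.22 1 [0.5608 0.0473 0.2299] 0.517130502856304 0.517130502856304 0.2219790250669949
0.23 474 [0.5564 0.0461 0.2334] 0.5032242173590443 0.5235300737707742 0.22342603781697404
tcp tool xy [0.2120197, 0.5131925399999999]
```

View pics/w2c.png

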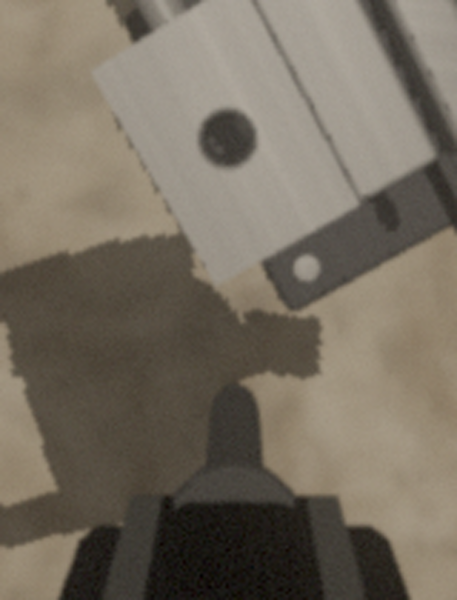

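>>> step_arm:
  steps: [0,10,0,0,0,0,0,0,20,-1,0,0,0,0,0,20,-0.5,0,0,0,0,0,9,0,0,0,0,0,0,4,0,10,0,0,0,0,0,0,10,0,0,0,0,0,0,0,0,0,0,0,0,0,0,0,0,0]

```text
time_s: 8.2
position: [0.5723, 0.0997, 0.2231]
tcp_rot: [-3.141, 0.0, 1.249]
ft_force: [-0.1, -0.8, -1.3]
finger_gap: 0.0192
grasp_force: 58.8
```

>>> step_arm:
  steps: [0,-0.3,0,3,0,0,0,0,0,0,2,0,0,0,0,0,0,1.5,0,0,0,0,0,0,1.5,0,0,0,0,0,0,1.5,0,0,0,0,0,0,0,0,0,0]

```text
time_s: 8.95
position: [0.5722, 0.0999, 0.2136]
tcp_rot: [-3.141, 0.0, 1.25]
ft_force: [0.8, -0.6, -0.1]
finger_gap: 0.0193
grasp_force: 58.8
```

>>> step_arm:
  steps: [0,0,0,1.5,0,0,0,0,0,0,1.5,0,0,0,0,0,0,1.5,0,0,0,0,0,0,0,0,0,0]

```text
time_s: 9.45
position: [0.5722, 0.0999, 0.2091]
tcp_rot: [-3.141, 0.0, 1.25]
ft_force: [0.9, -0.1, -1.5]
finger_gap: 0.019
grasp_force: 58.8
```

>>> step_arm:
  steps: [0,0,0,1.5,0,0,0,0,0,0,1.5,0,0,0,0,0,0,1.5,0,0,0,0,0,0,0,0,0,0]

```text
time_s: 9.95
position: [0.5721, 0.0999, 0.2045]
tcp_rot: [-3.141, 0.0, 1.25]
ft_force: [0.6, -0.1, 0.4]
finger_gap: 0.0193
grasp_force: 58.8
```

>>> step_arm:
  steps: [0,0,0,1.5,0,0,0,0,0,0,1.5,0,0,0,0,0,0,1.5,0,0,0,0,0,0,1.5,0,0,0,0,0,0,0,0,0,0]

```text
time_s: 10.58
position: [0.5722, 0.0998, 0.1986]
tcp_rot: [-3.141, 0.0, 1.25]
ft_force: [-0.1, 0.7, -0.7]
finger_gap: 0.0193
grasp_force: 58.8
```

>>> step_arm:
  steps: [0,0,0,1.5,0,0,0,0,0,0,1.5,0,0,0,0,0,0,1.5,0,0,0,0,0,0,0,0,0,0]

```text
time_s: 11.08
position: [0.5721, 0.0998, 0.194]
tcp_rot: [-3.141, 0.0, 1.25]
ft_force: [-0.5, -0.3, -0.3]
finger_gap: 0.0192
grasp_force: 58.8
```

Nose is about 6 mm into the eye, with no side load. I'll carry on down to the lower ear.

>>> step_arm:
  steps: [0,0,0,2,0,0,0,0,0,0,2,0,0,0,0,0,0,2,0,0,0,0,0,0,2,0,0,0,0,0,0,0,0,0,0]

```text
time_s: 11.7
position: [0.5721, 0.0998, 0.186]
tcp_rot: [-3.141, 0.0, 1.25]
ft_force: [-0.8, -0.2, -0.7]
finger_gap: 0.019
grasp_force: 58.8
```

>>> step_arm:
  steps: [0,0,0,1.5,0,0,0,0,0,0,1.5,0,0,0,0,0,0,1.5,0,0,0,0,0,0,1.5,0,0,0,0,0,0,0,0,0,0]

```text
time_s: 12.32
position: [0.5721, 0.0998, 0.1801]
tcp_rot: [-3.141, 0.0, 1.25]
ft_force: [0.0, 0.1, -0.5]
finger_gap: 0.0191
grasp_force: 58.8
```

>>> step_arm:
  steps: [0,0,0,1.5,0,0,0,0,0,0,1.5,0,0,0,0,0,0,0,0,0,0]

```text
time_s: 12.7
position: [0.5721, 0.0998, 0.1771]
tcp_rot: [-3.141, 0.0, 1.25]
ft_force: [-0.3, -0.4, -1.2]
finger_gap: 0.0191
grasp_force: 58.8
```

>>> step_arm:
  steps: [0,0,0,1,0,0,0,0,0,0,1,0,0,0,0,0,0,1,0,0,0,0,0,0,0,0,0,0]

```text
time_s: 13.2
position: [0.5714, 0.0997, 0.1739]
tcp_rot: [-3.14, 0.001, 1.25]
ft_force: [-4.1, -1.3, 1.1]
finger_gap: 0.0195
grasp_force: 59.1
```

>>> step_arm:
  steps: [0,0,0,1,0,0,0,0,0,0,1,0,0,0,0,0,0,1,0,0,0,0,0,0,0,0,0,0]

```text
time_s: 13.7
position: [0.5713, 0.0998, 0.1701]
tcp_rot: [-3.139, 0.001, 1.25]
ft_force: [-5.1, -0.9, -1.9]
finger_gap: 0.0193
grasp_force: 58.8
```

>>> step_arm:
  steps: [0,0,0,1,0,0,0,0,0,0,1,0,0,0,0,0,0,1,0,0,0,0,0,0,0,0,0,0]

```text
time_s: 14.2
position: [0.5713, 0.0998, 0.1673]
tcp_rot: [-3.139, 0.001, 1.25]
ft_force: [-5.4, -0.9, -0.9]
finger_gap: 0.0189
grasp_force: 58.9
```

>>> step_arm:
  steps: [0,0,0,1.5,0,0,0,0,0,0,1.5,0,0,0,0,0,0,1.5,0,0,0,0,0,0,1.5,0,0,0,0,0,0,0,0,0,0]

```text
time_s: 14.82
position: [0.5712, 0.0998, 0.1612]
tcp_rot: [-3.139, 0.001, 1.25]
ft_force: [-4.6, -0.9, -2.2]
finger_gap: 0.0191
grasp_force: 58.9
```

>>> step_arm:
  steps: [0,0,0,1.5,0,0,0,0,0,0,1.5,0,0,0,0,0,0,1.5,0,0,0,0,0,0,1.5,0,0,0,0,0,0,0,0,0,0]

```text
time_s: 15.45
position: [0.5712, 0.0998, 0.1553]
tcp_rot: [-3.139, 0.001, 1.25]
ft_force: [-5.0, -1.2, -1.0]
finger_gap: 0.0196
grasp_force: 58.9
```

>>> step_arm:
  steps: [0,0,0,1.5,0,0,0,0,0,0,1.5,0,0,0,0,0,0,1.5,0,0,0,0,0,0,1.5,0,0,0,0,0,0,0,0,0,0]

```text
time_s: 16.08
position: [0.5712, 0.0998, 0.1492]
tcp_rot: [-3.139, 0.001, 1.25]
ft_force: [-5.4, -1.0, -1.8]
finger_gap: 0.0193
grasp_force: 58.8
```

>>> step_arm:
  steps: [0,0,0,1.5,0,0,0,0,0,0,1.5,0,0,0,0,0,0,1,0,0,0,0,0,0,0,0,0,0]

```text
time_s: 16.58
position: [0.5712, 0.0998, 0.1452]
tcp_rot: [-3.139, 0.001, 1.25]
ft_force: [-5.7, -0.6, -1.8]
finger_gap: 0.0193
grasp_force: 58.9
```

>>> step_arm:
  steps: [0,0,0,0.7,0,0,0,0,0,0,0,0,0,0]

```text
time_s: 16.82
position: [0.5712, 0.0998, 0.1446]
tcp_rot: [-3.139, 0.001, 1.25]
ft_force: [-5.5, -0.8, -0.3]
finger_gap: 0.0195
grasp_force: 58.9
```

>>> step_arm:
  steps: [0,0,0,0.7,0,0,0,0,0,0,0,0,0,0]

```text
time_s: 17.08
position: [0.5712, 0.0998, 0.1439]
tcp_rot: [-3.139, 0.001, 1.25]
ft_force: [-5.6, -1.2, -1.1]
finger_gap: 0.0187
grasp_force: 58.9
```

>>> step_arm:
  steps: [0,0,0,0.7,0,0,0,0,0,0,0,0,0,0]

```text
time_s: 17.32
position: [0.5713, 0.0999, 0.1437]
tcp_rot: [-3.139, 0.001, 1.25]
ft_force: [-6.4, 0.0, 1.7]
finger_gap: 0.0193
grasp_force: 59.4
```

>>> step_arm:
  steps: [0,0,0,0.5,0,0,0,0,0,0,0,0,0,0]

```text
time_s: 17.58
position: [0.5715, 0.0999, 0.1437]
tcp_rot: [-3.14, 0.001, 1.25]
ft_force: [-6.6, -0.8, 2.6]
finger_gap: 0.0192
grasp_force: 59.4
```

>>> step_arm:
  steps: [1,0,0,0,0,0,0,1,0,0,0,0,0,0,1,0,0,0,0,0,0,1,0,0,0,0,0,0,1,0,0,0,0,0,0,1,0,0,-5,0,0,0,1,0,0,-20,0,0,0,1,0,0,-30,0,0,0,1,0,0,-30,0,0,0,1,0,0,-20,0,0,0]

```text
time_s: 18.82
position: [0.5731, 0.0999, 0.251]
tcp_rot: [3.139, -0.001, 1.25]
ft_force: [-0.2, -0.3, 0.4]
finger_gap: 0.0857
grasp_force: 0.0
```

>>> step_arm:
  steps: [1,-20,0,0,0,0,0,1,-30,0,0,0,0,0,1,-10,0,0,0,0,0,1,0,0,0,0,0,0,1,0,0,0,0,0,0]

```text
time_s: 19.45
position: [0.5533, 0.0432, 0.2483]
tcp_rot: [-3.141, -0.0, 1.25]
ft_force: [-0.3, 0.2, -0.5]
finger_gap: 0.0856
grasp_force: 0.0
```

```bash
python3 - <<'E'
from h import *
np.set_printoptions(precision=4,suppress=True)
p,d,K,E=cap("wrist");P=cloud(d,K,E);save("w3",p)
m=(P[...,2]>.165)&(P[...,2]<.19)&(np.hypot(P[...,0]-.572,P[...,1]-.0985)<.03);X=P[m];print(len(X),np.median(X,0))
print(ctrl.observe()["ft_force"])
E
```

```text
986 [0.5712 0.0989 0.1759]
[0.3063 0.5981 1.1466]
```

View pics/w3.png

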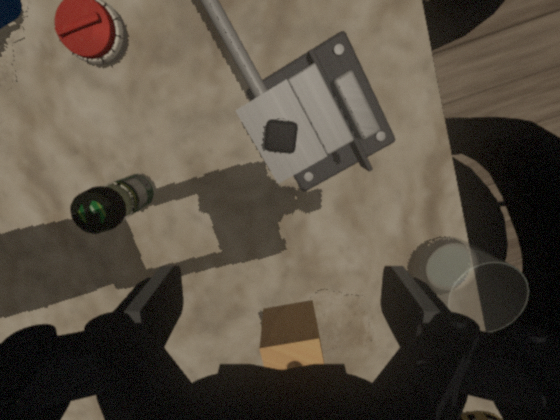

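The pin stands upright in the fork, with its grip at about (280,136). Its top is at z = 0.176, which is the flush height, and the gripper is clear.

```bash
python3 -c "
from cell import finish_job
print(finish_job())"
```

```text
the job is handed in; nothing more can be done
None
```

The pin is fitted through both ears and the arm's eye, with its collar flush on the upper ear to within the camera's accuracy; it is released and the job is handed in at about 20 s, but no verdict was returned.

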